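Clamp a spindle blank in the V-block drilling jig

ROBOT

A 7-joint arm with a two-finger parallel gripper is mounted at the origin on the work surface. World frame = base frame: x ahead of the robot, y to its left, z up, the work surface at z = 0. Lengths are in m, angles in rad, forces in N, time in s.
With the tool pointing down it reaches from about 0.4 to 0.85 m from the base axis. Payload 4.5 kg.
Tool frame: the origin (TCP) lies midway between the tips of the shut fingers; the grasp point (between the pads) lies 19 mm behind it; z points along the fingers, x is the direction in which the jaws open and shut, and the axes are right-handed (so a half turn about z gives the same grasp; the last joint's range is limited). The gripper opens to 88 mm and grips with 3 to 60 N. Pads are 18 mm wide; open, the fingers measure 123 mm over their backs; the gripper's body (75 mm by 187 mm) begins 45 mm behind the grasp point.
Start: joints at [1.313, 0.689, -0.195, 1.565, 0.157, 0.902, -0.215], TCP at [0.18, -0.599, 0.239] pointing down, gripper open.
Joint ranges: [-3.01, 3.01], [-0.46, 2.08], [-1.47, 1.51], [0.13, 2.56], [-1, 4.14], [0.04, 2.09], [-2.66, 2.66]. Speed limits (rad/s): [2.57, 2.57, 3.14, 3.14, 3.14, 3.14, 3.14].

INTERFACE

Orientations are given as a unit quaternion [x, y, z, w].
In Python, from plant import r gives the robot as it stands. The module is installed in compiled form; this text tells all that it offers.
- The arm moves only by the tool play_rows, never from a script. Its argument "increments" is a list of rows, each a list of 7 numbers: the opening, from 0 (shut) to 1 (fully open), then the shift along the tool's x, y, z in mm, then the turn, a rotation vector about the tool's x, y, z in rad. In form: [[hand, dx, dy, dz, wx, wy, wz], ...]. A call has exactly 8 rows; each row shifts and turns the pose as measured when the row begins, along the tool's axes as they then stand; what a row does not reach is not made up. A row lasts 1/8 s, in which the tool goes at most 62.5 mm and 10.7 degrees, less where a joint would pass 70% of its speed; a pose out of reach is approached as far as the arm can. A call is refused whole if a number of a shift passes 62.5 or a number of a turn 0.188, either way. A call with a gripper value outside its range is refused whole. The fingers move at their own pace and stop on an object; "grip_force" is the grip in N (left out, the last holds). Time passes only in rows, so rows that do not move let the fingers close, or fill a call up. It gives the time, the measured TCP pose, the force and the opening at its end, in the units of the state.
- r.get_state(): the state, without advancing time (a new reading comes with each control period).
- r.snapshot(name): name is "scene" or "top" or "wrist"; returns the picture (480x640x3 uint8, red, green, blue); there is no depth.
- r.get_calibration(name): a dict with "fx", "fy", "cx", "cy" (pixels), "dist" ([k1, k2, p1, p2, k3] as OpenCV has them; the pictures are not rectified), "R" (3x3) and "t" (3): a world point X has camera coordinates R X + t. Camera axes: x right, y down, z forward; pixel columns grow to the right and rows downward; lengths in m; the calibration is good to about 2 mm. A picture is of the moment at which its call begins: read the wrist's pose just before it. get_calibration takes no time and is no camera call; for the wrist camera it gives the pose at the moment of the call.
- r.finish_job(): hands the job in, once; it reports no verdict.
The state is a dict: "clock": time; "q": joint angles; "qd": joint speeds; "joint_torque": joint torques, N m; "tool_pos": TCP position; "eef_rot": TCP orientation; "contact_force": force on the tool from outside, world axes, zero at the start; "moment": the same for the moment, N m; "opening": opening from 0.0 (shut) to 1.0 (fully open).
Only numpy, scipy, OpenCV 4.12 (cv2) and the standard library are available. Lean on these libraries where they do the work, as an engineer would, in place of code of your own. Each camera call takes 0.05 s, during which the arm holds its last target.

TASK

Lay, without dropping it, the purple round spindle blank in the two V-blocks of the drilling jig so that it rests down in both, and gently push it lengthwise until its end presses the sprung tip of the end stop. Then swing the orange-handled clamp strap over it and press the strap down until its rubber foot firmly holds the blank, without crushing it, and leave it clamped and still up against the stop. Leave the other things on the bench where they are.

Things in the scene. Friction and masses are not known exactly. Their poses are not given: they have to be found in the camera images.
- blank: the workpiece: dark purple round wooden spindle blank, 36 mm diameter, 240 mm long, about 0.12 to 0.24 kg. Origin at its centre, y axis along its length; both ends are alike and it may be turned any way about its length. It starts lying on the board.
- jig: drilling jig fixed to the bench: plywood base 150 x 290 mm, 12 thick (x -63 to 87, y -100 to 190 mm), two 90 degree aluminium V-blocks, each 30 mm long in y, 72 wide, 49 high, centred at y = -65 and +65 mm (gap 100 mm). Origin at bench level midway between them, under the V line; y along the V towards the stop, z up.
- vee (a point): point of the jig midway between the V-blocks, 50.5 mm above the bench, on the line where the axis of a properly seated blank lies (along the jig's y); the top of a seated blank is 68.5 mm above the bench
- stop: end stop, fixed on the jig: grey post 40 mm wide, 18 thick, its top 74 mm above the bench, with a steel screw on the V line ending in a black rubber sprung tip of 20 mm diameter that faces the V-blocks. Origin at the foot of the post, jig (0, 177, 12) mm. The tip's face lies at jig y = 120 to 140 mm as the last user set it: not reported, must be felt; the screw does not move under load.
- stop_post (a point): middle of the post's face, on the V line, jig y = 168 mm. Feel of the tip: about 3.5 N per mm, 9 mm travel. A seated blank takes about 1 to 3 N to slide along the Vs; that friction keeps it lightly on the tip if the push is let go slowly. Push with about 7 to 12 N: the tip must carry at least 3 N for a moment, never over 18 N.
- strap: clamp strap: steel bar 18 mm wide, 10 thick, hinged on the jig; origin on the hinge pin, y along the pin, bar along its own -x. Level (its x along the jig's x) it lies over the V-block nearest the stop, handle on the jig's -x side. It starts open, turned 1.65 to 2.1 rad about the jig's +y from level (upright or leaning to jig +x). Stiff hinge: 3 to 4 N at the handle moves it; it stays where left.
- strap_hinge (a point): hinge pin of the strap, at jig (62, 65, 100) mm, pin along the jig's y; held by two steel cheeks 26 mm wide in x, from jig y = 46 to 84 mm, 112 mm high
- foot_hole (a point): where the foot screw passes the bar, 62 mm from the pin. Its black rubber foot, round-ended, 16 mm diameter, ends 24.5 to 38.5 mm below the bar's mid-thickness (not reported, as last user left it), so the strap meets the blank between 0.12 rad above and 0.12 below level: must be felt. Foot is sprung, 8 N per mm, 8 mm travel; never press the blank with more than 25 N.
- strap_grip (a point): centre of the strap's orange handle, a drum 26 mm in diameter and 22 mm long along the hinge direction (flat ends), 115 mm from the hinge pin; pinched on its flat ends from above it can turn in the fingers while the strap swings. To clamp, push it down with 8 to 13 N in all; the hinge friction then keeps 3 to 6 N on the blank.
- board: plywood board 280 x 270 x 12 mm lying on the bench, on which the blank and the thin dowel lie; origin at the centre of its underside; fixed
- dowel: bystander: thin pale dowel, 22 mm diameter, 130 mm long, lying on the board; origin at its centre, y axis along it
- glue: bystander: yellow glue bottle with a red cap, 56 mm diameter, 120 mm tall; origin at the centre of its underside
- tape: bystander: black tape measure 70 x 40 x 62 mm; origin at the centre of its underside
- offcut: bystander: dark wooden offcut 50 x 130 x 32 mm; origin at the centre of its underside

How it is judged:
By the outcome, as a careful person would: the job done as asked, in the order asked, and still so for the second after the job is handed in, with the robot touching nothing.
It also fails if it takes over 72 s, if anything falls off the work surface, if the arm or the gripper's body presses on something with over 40 N, if the wrist force passes 120 N, or if a joint passes its speed limit or range.

## Working session

There is one attempt and no reset: what is moved stays moved. The work goes in short steps, Python scripts to look and compute and a tool call to move; the robot and the scene stay as the last step left them, time stands still between calls to the robot, and variables do not carry over. Pictures are saved under pics/ and viewed, and the job is handed in when it is done.

Besides the shell and the picture viewer there is one more tool, called after "Call:" as a command line: name --pt "numbers of a row" for each row, then --argument value for the rest. play_rows: Moves the arm, as the interface text tells. Its arguments: {"type":"object","properties":{"increments":{"type":"array"},"grip_force":{"type":"number"}},"required":["increments"]}

```bash
mkdir -p pics; cat > h.py <<'E'
import numpy as np, cv2
from plant import r
from scipy.spatial.transform import Rotation as Ro
def snap(n,f):
    c=r.get_calibration(n); im=np.array(r.snapshot(n)); cv2.imwrite('pics/'+f+'.png',im[:,:,::-1]); np.savez('pics/'+f+'.npz',im=im,**{k:np.array(v) for k,v in c.items()})
    return im,c
def load(f):
    d=np.load('pics/'+f+'.npz'); return d['im'],d
def ray(c,uv):
    K=np.array([[c['fx'],0,c['cx']],[0,c['fy'],c['cy']],[0,0,1.]],float)
    p=cv2.undistortPoints(np.array(uv,float).reshape(-1,1,2),K,np.array(c['dist'],float)).reshape(-1,2)
    R=np.array(c['R']);t=np.array(c['t'])
    d=np.c_[p,np.ones(len(p))]@R
    return -R.T@t,d
def onz(c,uv,z):
    o,d=ray(c,uv); return o+d*((z-o[2])/d[:,2])[:,None]
def proj(c,X):
    K=np.array([[c['fx'],0,c['cx']],[0,c['fy'],c['cy']],[0,0,1.]],float)
    rv=cv2.Rodrigues(np.array(c['R'],float))[0]
    return cv2.projectPoints(np.array(X,float).reshape(-1,1,3),rv,np.array(c['t'],float),K,np.array(c['dist'],float))[0].reshape(-1,2)
E
python3 - <<'E'
from h import *
print(r.get_state())
for n in ['scene','top','wrist']:
    im,c=snap(n,n+'0'); print(n,c)
E
```

```text
{'clock': 0.0, 'q': array([ 1.31280172,  0.68998207, -0.19451253,  1.56631991,  0.15734048,
        0.90246597, -0.2150791 ]), 'qd': array([ 0.0013143 , -0.00054228, -0.00080356, -0.00057567, -0.00179918,
        0.00107873,  0.0007375 ]), 'joint_torque': array([ 3.50812988e-04, -5.27556968e+01, -1.26655776e+00, -1.53426594e+01,
       -5.24457183e-02,  6.69042289e-03,  1.92358975e-04]), 'tool_pos': array([ 0.17956403, -0.59801435,  0.23791761]), 'eef_rot': array([ 8.02431116e-01, -5.96744093e-01, -7.57927107e-04, -4.66416654e-04]), 'contact_force': array([ 0.07281173, -0.11844263, -0.51969328]), 'moment': array([-0.03341546,  0.01926571, -0.0597265 ]), 'opening': 0.9977142415173388}
scene {'fx': 510.44370862951666, 'fy': 510.44370862951666, 'cx': 319.1146038399351, 'cy': 228.43568146543925, 'dist': array([-0.09974118,  0.        ,  0.        ,  0.        ,  0.        ]), 'R': array([[ 0.41341434,  0.91050767, -0.00802293],
       [ 0.73587206, -0.33928476, -0.58598478],
       [-0.53626569,  0.23635067, -0.81028234]]), 't': array([-0.29454667, -0.33450894,  1.36935172])}
top {'fx': 564.6730427475738, 'fy': 564.6730427475738, 'cx': 319.3708511871175, 'cy': 237.1887403668548, 'dist': array([-0.10163387,  0.        ,  0.        ,  0.        ,  0.        ]), 'R': array([[ 1.89287567e-02, -9.99820703e-01,  5.14383584e-04],
       [-9.86948472e-01, -1.87673424e-02, -1.59939054e-01],
       [ 1.59920031e-01,  2.51977735e-03, -9.87126757e-01]]), 't': array([0.04069178, 0.58445951, 1.07426439])}
wrist {'fx': 374.4725867120834, 'fy': 374.4725867120834, 'cx': 319.23104371253214, 'cy': 236.88835237970832, 'dist': array([-0.07412822,  0.        ,  0.        ,  0.        ,  0.        ]), 'R': array([[ 0.28623877, -0.95815597, -0.00212161],
       [-0.92631557, -0.27729153,  0.25504681],
       [-0.24496293, -0.071039  , -0.96692638]]), 't': array([-0.62345274, -0.03520466,  0.3887855 ])}
```

View pics/scene0.png

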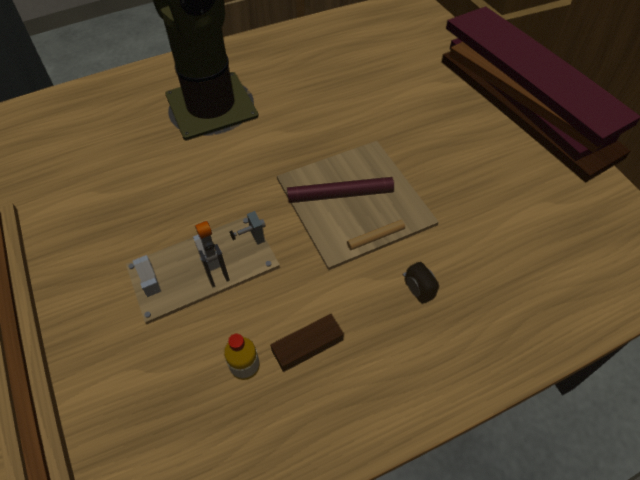

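View pics/top0.png

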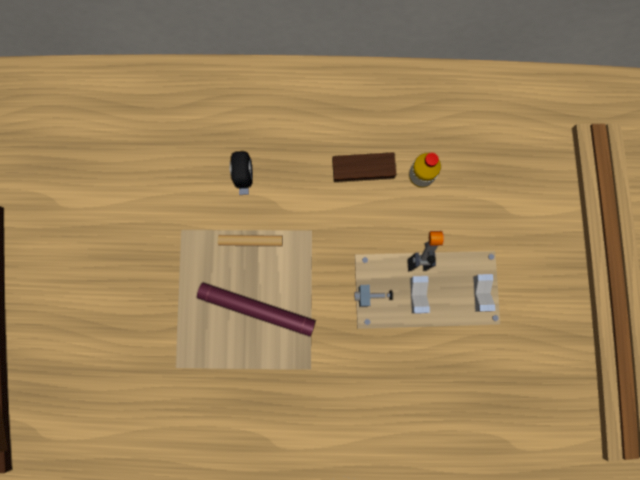

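View pics/wrist0.png

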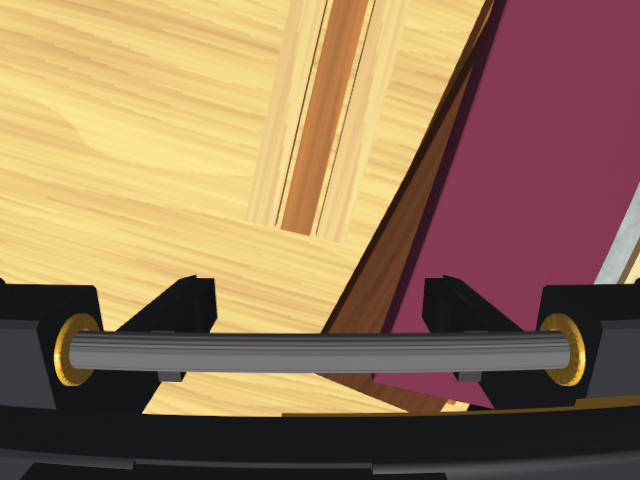

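The scene shows the purple blank on the board (top view about 200,290 to 315,328). The jig is at top (355–498, 252–328), with the stop tip at (390,295), the V-blocks at x≈420 and 485, and the orange handle at (436,238). Jig +y is image left.

```bash
python3 - <<'E'
from h import *
im,c=load('top0')
cr=im[225:345,340:510]; cv2.imwrite('pics/topc.png',cv2.resize(cr,None,fx=4.5,fy=4.5,interpolation=cv2.INTER_CUBIC)[:,:,::-1])
im2,c2=load('scene0')
cr=im2[200:330,120:290]; cv2.imwrite('pics/scenec.png',cv2.resize(cr,None,fx=4.5,fy=4.5,interpolation=cv2.INTER_CUBIC)[:,:,::-1])
for n,I,C,roi in (('top',im,c,(180,270,340,350)),('scene',im2,c2,(270,160,410,220))):
    hsv=cv2.cvtColor(I,cv2.COLOR_RGB2HSV)
    m=((hsv[...,0]>160)|(hsv[...,0]<2))&(hsv[...,1]>90)&(hsv[...,2]<140)
    mm=np.zeros_like(m);x0,y0,x1,y1=roi;mm[y0:y1,x0:x1]=m[y0:y1,x0:x1]
    cs,_=cv2.findContours(mm.astype(np.uint8),0,2)
    k=max(cs,key=cv2.contourArea); rc=cv2.minAreaRect(k); b=cv2.boxPoints(rc); print(n,cv2.contourArea(k),rc,b)
    # midpoints of short edges
    e=[np.linalg.norm(b[i]-b[(i+1)%4]) for i in range(4)]
    i=int(np.argmin(e[:2])); p=[(b[i]+b[i+1])/2,(b[(i+2)%4]+b[(i+3)%4])/2]
    P=onz(C,p,0.030); print(P, P.mean(0), np.linalg.norm(P[0]-P[1]))
    hs=cv2.moments(k); print(onz(C,[(hs['m10']/hs['m00'],hs['m01']/hs['m00'])],0.03))
    m=(hsv[...,0]>3)&(hsv[...,0]<16)&(hsv[...,1]>220)&(hsv[...,2]>150)
    ys,xs=np.nonzero(m); print('orange',len(xs),xs.mean(),ys.mean())
E
```

```text
top 1767.5 ((255.4344940185547, 308.7162780761719), (120.19441986083984, 16.088098526000977), 18.69898223876953) [[195.93057 297.0688 ]
 [201.08836 281.8299 ]
 [314.93842 320.36377]
 [309.78064 335.60266]]
[[0.47603043 0.29116501 0.03      ]
 [0.40489598 0.0621962  0.03      ]] [0.4404632 0.1766806 0.03     ] 0.23976410224835032
[[0.44008481 0.17544487 0.03      ]]
orange 106 436.1698113207547 229.28301886792454
scene 973.0 ((340.4329833984375, 188.34011840820312), (12.443376541137695, 105.67499542236328), 84.20720672607422) [[287.23734 187.48315]
 [392.3727  176.81726]
 [393.62863 189.19708]
 [288.49326 199.86298]]
[[0.4732108  0.2939693  0.03      ]
 [0.40204088 0.06419055 0.03      ]] [0.43762584 0.17907992 0.03      ] 0.24054818747416604
[[0.43381342 0.17572495 0.03      ]]
orange 0 nan nan<stdin>:18: RuntimeWarning: Mean of empty slice.
  ret = ret.dtype.type(ret / rcount)
```

View pics/topc.png

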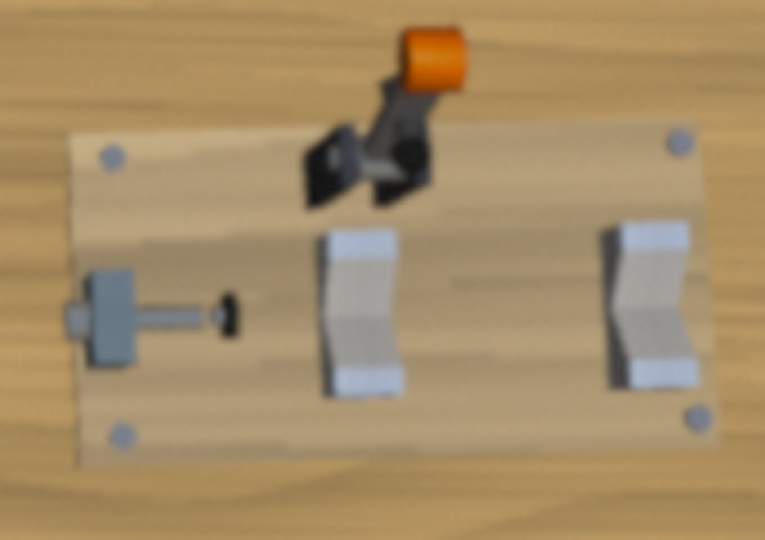

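View pics/scenec.png

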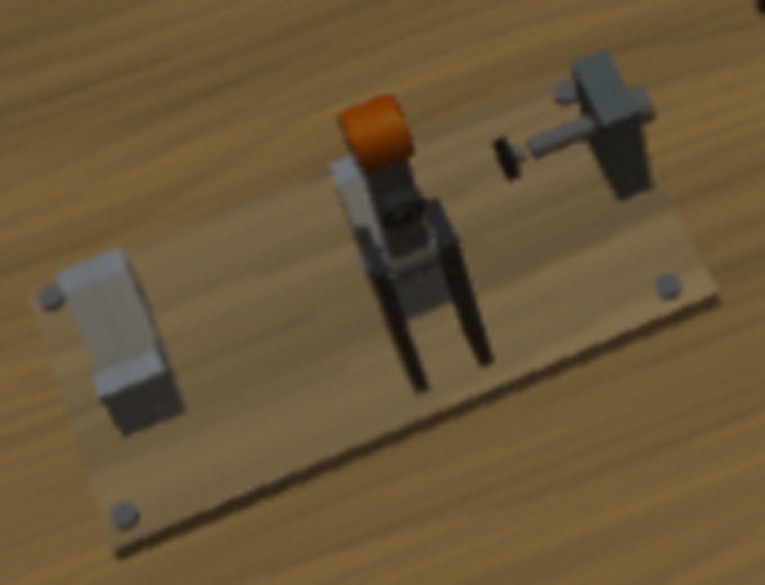

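```bash
cat > jig.py <<'E'
from h import *
from scipy.optimize import least_squares
im,c=load('top0'); im2,c2=load('scene0')
T=lambda l:np.array(l,float)/4.5+[340-.4,225-.4]
S=lambda l:np.array(l,float)/4.5+[120-.4,200-.4]
# jig pts mm (x up in img, y left)
top=[((87,190,12),(69,133)),((87,-100,12),(697,121)),((-63,-100,12),(719,444)),((-63,190,12),(80,466)),
 ((36,80,49),(329,230)),((36,50,49),(397,229)),((-36,80,49),(337,397)),((-36,50,49),(404,394)),
 ((36,-50,49),(622,222)),((36,-80,49),(688,221)),((-36,-50,49),(632,388)),((-36,-80,49),(699,386))]
sc=[((87,-100,12),(117,545)),((87,190,12),(719,292)),((-63,-100,12),(35,297)),
 ((36,-80,49),(112,400)) ,((36,-50,49),(163,352)),((-36,-80,49),(60,272)),((-36,-50,49),(122,250))]
def fit(sets):
    def f(p):
        M=Ro.from_euler('z',p[2]).as_matrix(); o=[]
        for C,pts,conv in sets:
            X=np.array([a for a,_ in pts])/1000@M.T+[p[0],p[1],0]
            o.append((proj(C,X)-conv([b for _,b in pts])).ravel())
        return np.concatenate(o)
    s=least_squares(f,[.42,-.17,0]); return s.x,f(s.x).reshape(-1,2)
if __name__=='__main__':
    for s in ([(c,top,T)],[(c2,sc,S)],[(c,top,T),(c2,sc,S)]):
        p,e=fit(s); print(p.round(4)); print(e.round(1).tolist())
    M=Ro.from_euler('z',p[2]).as_matrix()
    J=lambda a:M@(np.array(a)/1000)+[p[0],p[1],0]
    # strap angle: handle at hinge + 115*(-cos a,0, sin a)
    for a in np.arange(1.6,2.15,.1):
        X=J((62-115*np.cos(a),65,100+115*np.sin(a))); print(a.round(2),X,((proj(c,[X])-[340,225])*4.5).round(0),((proj(c2,[X])-[120,200])*4.5).round(0))
    for y in (120,125,130,135,140):
        X=J((0,y,60.5)); print(y,((proj(c,[X])-[340,225])*4.5).round(0))
E
python3 jig.py
```

```text
[ 0.477  -0.2144  0.0422]
[[-0.2, -0.2], [0.5, -0.9], [0.5, 0.7], [-0.2, 0.1], [-0.2, 0.2], [-0.1, 0.0], [-0.2, -0.1], [0.1, 0.1], [-0.1, 0.2], [0.1, 0.1], [-0.1, -0.1], [0.0, -0.1]]
[ 0.4775 -0.2113  0.0487]
[[0.1, 0.7], [0.8, -0.9], [-1.4, -2.2], [-1.7, -0.8], [1.5, 3.8], [0.2, -0.1], [0.5, -0.9]]
[ 0.4772 -0.2132  0.0452]
[[-0.9, 0.0], [-0.2, -1.1], [0.0, 0.4], [-0.7, 0.3], [-0.8, 0.2], [-0.8, 0.0], [-0.8, -0.1], [-0.4, 0.1], [-0.8, 0.1], [-0.6, -0.1], [-0.6, -0.2], [-0.5, -0.3], [-1.1, 0.8], [-0.2, -0.4], [-2.2, -2.2], [-2.8, -0.7], [0.4, 3.9], [-0.7, -0.0], [-0.4, -0.8]]
1.6 [ 0.53952539 -0.14533712  0.21495096] [[431. 109.]] [[357.  91.]]
1.7 [ 0.55097287 -0.14481943  0.21404145] [[429.  79.]] [[368. 114.]]
1.8 [ 0.56227244 -0.14430843  0.21199248] [[426.  50.]] [[379. 139.]]
1.9 [ 0.57331122 -0.14380923  0.20882451] [[423.  23.]] [[390. 165.]]
2.0 [ 0.5839789  -0.14332681  0.2045692 ] [[419.  -3.]] [[402. 192.]]
2.1 [ 0.5941689  -0.14286599  0.19926908] [[414. -26.]] [[413. 220.]]
120 [[240. 313.]]
125 [[228. 313.]]
130 [[216. 313.]]
135 [[205. 314.]]
140 [[193. 314.]]
```

Call:
play_rows --pt "1 -39 -44.5 -6 0 0 0" --pt "1 -39 -44.5 -6 0 0 0" --pt "1 -39 -44.5 -6 0 0 0" --pt "1 -39 -44.5 -6 0 0 0" --pt "1 -39 -44.5 -6 0 0 0" --pt "1 -39 -44.5 -6 0 0 0" --pt "1 -39 -44.5 -6 0 0 0" --pt "1 -50 -20 0 0 0 0" --grip_force 20

```text
clock: 1.15
tool_pos: [0.4116, -0.1862, 0.2794]
eef_rot: [0.8, -0.601, 0.001, -0.001]
contact_force: [0.2, 0.2, -0.1]
opening: 1.002
```

Call:
play_rows --pt "1 -48.5 -19 0 0 0 0" --pt "1 -48.5 -19 0 0 0 0" --pt "1 -48.5 -19 0 0 0 0" --pt "1 -48.5 -19 0 0 0 0" --pt "1 -48.5 -19 0 0 0 0" --pt "1 -48.5 -19 0 0 0 0" --pt "1 -48.5 -19 0 0 0 0" --pt "1 0 0 0 0 0 -0.18"

```text
clock: 2.15
tool_pos: [0.444, 0.195, 0.2796]
eef_rot: [0.854, -0.521, 0.001, -0.002]
contact_force: [0.5, -0.8, -1.0]
opening: 1.002
```

Call:
play_rows --pt "1 0 0 8 0 0 -0.18" --pt "1 0 0 8 0 0 -0.18" --pt "1 0 0 8 0 0 -0.18" --pt "1 0 0 8 0 0 -0.18" --pt "1 0 0 8 0 0 -0.08" --pt "1 0 0 8 0 0 0" --pt "1 0 0 8 0 0 0" --pt "1 0 0 0 0 0 0"

```text
clock: 3.15
tool_pos: [0.4432, 0.1962, 0.2206]
eef_rot: [0.991, -0.136, 0.001, -0.001]
contact_force: [0.3, -0.1, -0.1]
opening: 0.999
```

```bash
python3 - <<'E'
from h import *
s=r.get_state();print(s['tool_pos'],s['eef_rot'],s['contact_force'])
R=Ro.from_quat(s['eef_rot']).as_matrix();print(R.round(3))
im,c=snap('wrist','w1')
E
```

```text
[0.44315771 0.19617275 0.22057382] [ 9.90670080e-01 -1.36275207e-01  7.14896651e-04 -1.16187750e-03] [ 0.26847161 -0.0722667  -0.10364266]
[[ 0.963 -0.27   0.002]
 [-0.27  -0.963  0.002]
 [ 0.001 -0.002 -1.   ]]
```

View pics/w1.png

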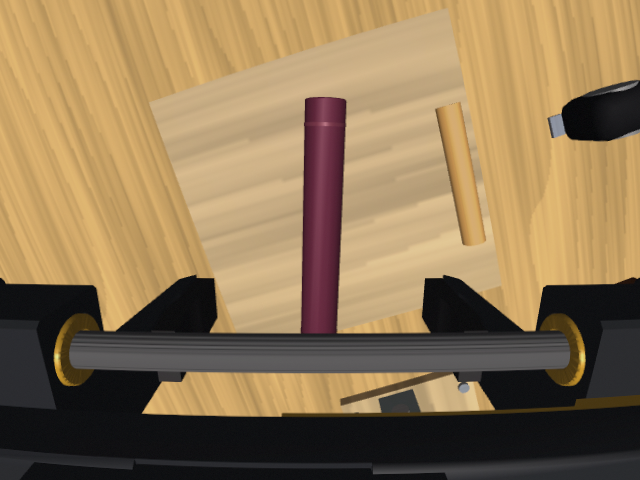

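Wrist view: the blank runs from (325,97) down to (320,333) and is nearly parallel to the jaws' gap. I'll measure its axis here.

```bash
python3 - <<'E'
from h import *
im,c=load('w1')
hsv=cv2.cvtColor(im,cv2.COLOR_RGB2HSV)
m=((hsv[...,0]>155)|(hsv[...,0]<3))&(hsv[...,1]>80)&(hsv[...,2]<150)
pts=[]
for v in range(140,321,20):
    xs=np.nonzero(m[v,250:400])[0]+250
    L,R_=xs.min()-.5,xs.max()+.5
    o,d=ray(c,[(L,v),(R_,v)])
    d/=np.linalg.norm(d,axis=1)[:,None]
    b=d.sum(0); P=o+b*((0.030-o[2])/b[2]); pts.append(P)
pts=np.array(pts);print(pts.round(4))
k=np.polyfit(pts[:,1],pts[:,0],1);print(k,np.arctan(k[0]))
for y in (.165,.177,.19): print(y,np.polyval(k,y))
v=np.nonzero(m[:,325])[0].min(); print('end top',v,onz(c,[(325,v)],.048),onz(c,[(325,v)],.030))
E
```

```text
[[0.4633 0.2574 0.03  ]
 [0.4583 0.2409 0.03  ]
 [0.4535 0.2239 0.03  ]
 [0.4482 0.2066 0.03  ]
 [0.4423 0.1891 0.03  ]
 [0.4368 0.1709 0.03  ]
 [0.431  0.1522 0.03  ]
 [0.4246 0.1331 0.03  ]
 [0.4185 0.1132 0.03  ]
 [0.4127 0.0925 0.03  ]]
[0.31024697 0.38371194] 0.30083096979334917
0.165 0.4349026866872933
0.177 0.43862565030701556
0.19 0.442658860895048
end top 97 [[0.47344813 0.28993049 0.048     ]] [[0.47424569 0.29169184 0.03      ]]
```

Call:
play_rows --pt "1 1 20 30 0 0 0.028" --pt "1 0 0 40 0 0 0" --pt "1 0 0 40 0 0 0" --pt "1 0 0 40 0 0 0" --pt "1 0 0 25 0 0 0" --pt "1 0 0 10 0 0 0" --pt "1 0 0 0 0 0 0" --pt "1 0 0 0 0 0 0"

```text
clock: 4.2
tool_pos: [0.446, 0.181, 0.0347]
eef_rot: [0.988, -0.152, 0.007, -0.006]
contact_force: [-0.0, 0.2, 0.2]
opening: 1.004
```

```bash
python3 - <<'E'
from h import *
s=r.get_state();print(s['tool_pos'],s['contact_force'])
R=Ro.from_quat(s['eef_rot']).as_matrix();print(R.round(4))
print((R.T@(np.array([.4387,.177,.017])-s['tool_pos'])*1000).round(1), np.degrees(np.arctan2(R[1,0],R[0,0])))
E
```

```text
[0.4459722  0.18102501 0.03473067] [-0.04025155  0.20720356  0.18633233]
[[ 0.9538 -0.3001  0.0154]
 [-0.3003 -0.9538  0.0088]
 [ 0.012  -0.013  -0.9998]]
[-5.9  6.3 17.6] -17.47565337297
```

Call:
play_rows --pt "1 -5.5 6.3 0 -0.013 -0.012 0" --pt "1 0 0 10 0 0 0" --pt "1 0 0 7.5 0 0 0" --pt "0 0 0 0 0 0 0" --pt "0 0 0 0 0 0 0" --pt "0 0 0 0 0 0 0" --pt "0 0 0 0 0 0 0" --pt "0 0 0 0 0 0 0" --grip_force 25

```text
clock: 5.2
tool_pos: [0.4396, 0.1767, 0.0177]
eef_rot: [0.988, -0.152, 0.001, -0.001]
contact_force: [0.4, 0.0, -0.2]
opening: 0.459
```

```bash
cat >> h.py <<'E'
def rep(target=None,theta=None,jig=None):
    """remaining shift (mm, tool axes) and turn to a vertical tool at target, tool-x yaw theta deg"""
    s=r.get_state(); R=Ro.from_quat(s['eef_rot']).as_matrix()
    th=np.degrees(np.arctan2(R[1,0],R[0,0]))
    if theta is None: theta=th
    c,sn=np.cos(np.radians(theta)),np.sin(np.radians(theta))
    T=np.array([[c,sn,0],[sn,-c,0],[0,0,-1.]])
    w=Ro.from_matrix(R.T@T).as_rotvec()
    print('t',s['clock'],'pos',s['tool_pos'].round(4),'th',th.round(2),'F',np.array(s['contact_force']).round(2),'op',round(s['opening']*88,1),'q7',s['q'].round(2)[-1])
    if target is not None: print('shift',(R.T@(np.array(target)-s['tool_pos'])*1000).round(1))
    print('turn',w.round(4))
JP=(0.477,-0.214,0.043)
def J(x,y,z):
    return Ro.from_euler('z',JP[2]).apply([x/1000,y/1000,z/1000])+[JP[0],JP[1],0]
E
python3 - <<'E'
from h import *
rep([.4387,.177,.1],-17.2)
E
```

```text
t 5.2 pos [0.4396 0.1767 0.0177] th -17.53 F [ 0.41  0.03 -0.2 ] op 40.4 q7 -1.44
shift [ -0.8  -0.2 -82.3]
turn [-0.0019 -0.0014 -0.0058]
```

Call:
play_rows --pt "0 0 0 0 0 0 0" --pt "0 0 0 0 0 0 0" --pt "0 0 0 0 0 0 0" --pt "0 0 0 -10 0 0 0" --pt "0 0 0 -25 0 0 0" --pt "0 0 0 -40 0 0 0" --pt "0 0 0 -40 0 0 0" --pt "0 0 0 -20 0 0 0" --grip_force 30

```text
clock: 6.2
tool_pos: [0.4376, 0.1752, 0.1572]
eef_rot: [0.988, -0.152, -0.001, 0.002]
contact_force: [0.7, 0.2, -2.5]
opening: 0.399
```

```bash
python3 - <<'E'
from h import *
s=r.get_state();print(s['q'].round(2))
im,c=snap('wrist','w2')
T=J(0,-20,170);print(T)
rep(T,np.degrees(.043))
E
```

```text
[-0.23  0.66 -0.39  2.09  0.52  0.49 -1.32]
[ 0.47785974 -0.23398151  0.17      ]
t 6.25 pos [0.4384 0.1755 0.1587] th -17.48 F [ 0.25  0.46 -0.14] op 35.5 q7 -1.32
shift [160.6 378.7 -10.5]
turn [ 0.0017 -0.0012 -0.3482]
```

View pics/w2.png

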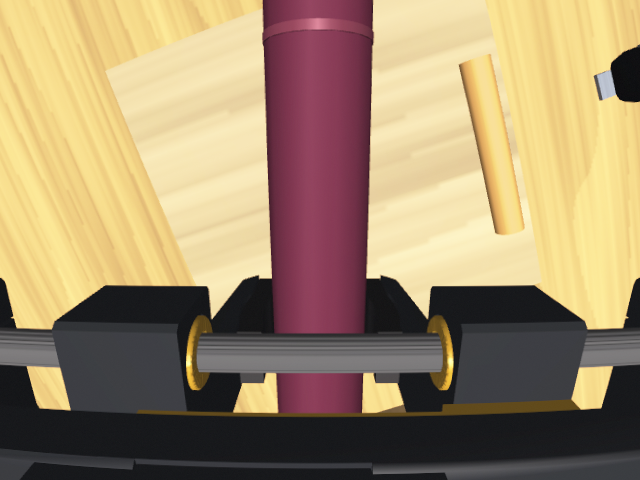

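Call:
play_rows --pt "0 0 0 -20 0 0 -0.17" --pt "0 0 0 -20 0 0 -0.17" --pt "0 2 20 -10 0 0 0" --pt "0 3 45 0 0 0 0" --pt "0 3 55 0 0 0 0" --pt "0 3 55 0 0 0 0" --pt "0 3 55 0 0 0 0" --pt "0 3 50 0 0 0 0"

```text
clock: 7.25
tool_pos: [0.4674, -0.109, 0.2108]
eef_rot: [1.0, 0.028, 0.0, 0.001]
contact_force: [1.1, 0.6, -1.9]
opening: 0.398
```

```bash
python3 - <<'E'
from h import *
rep(J(0,-20,210),np.degrees(.043))
E
```

```text
t 7.25 pos [ 0.4674 -0.109   0.2108] th 3.23 F [ 1.07  0.57 -1.92] op 35.0 q7 -0.4
shift [  3.4 125.4   1.1]
turn [ 0.0024 -0.0005  0.0134]
```

Call:
play_rows --pt "0 1 45 0 0 0 0.013" --pt "0 1 45 0 0 0 0" --pt "0 1 35 0 0 0 0" --pt "0 0 0 20 0 0 0" --pt "0 0 0 30 0 0 0" --pt "0 0 0 25 0 0 0" --pt "0 0 0 15 0 0 0" --pt "0 0 0 0 0 0 0"

```text
clock: 8.25
tool_pos: [0.4691, -0.2464, 0.1151]
eef_rot: [1.0, 0.015, -0.004, 0.003]
contact_force: [0.0, -0.0, -1.7]
opening: 0.396
```

```bash
python3 - <<'E'
from h import *
rep(J(0,-20,37.5),np.degrees(.043))
im,c=snap('wrist','w3')
im,c=snap('top','t3'); cv2.imwrite('pics/t3c.png',cv2.resize(im[215:345,330:510],None,fx=4,fy=4,interpolation=cv2.INTER_CUBIC)[:,:,::-1])
E
```

```text
t 8.25 pos [ 0.4691 -0.2464  0.1151] th 1.71 F [ 0.03 -0.02 -1.71] op 34.8 q7 -0.27
shift [  9.8 -12.7  77.5]
turn [ 0.0059  0.0086 -0.0132]
```

View pics/w3.png

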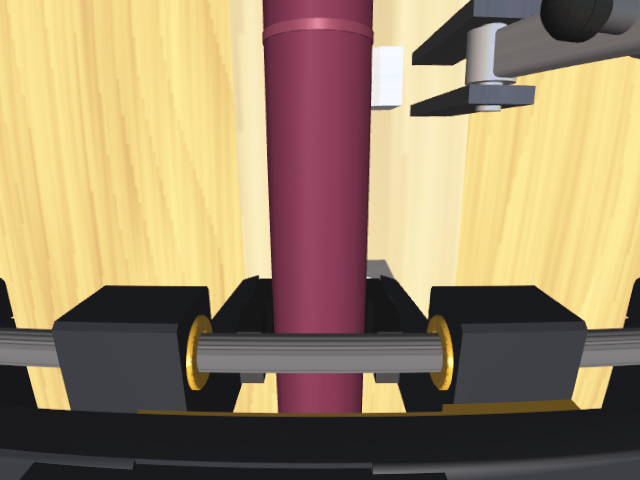

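View pics/t3c.png

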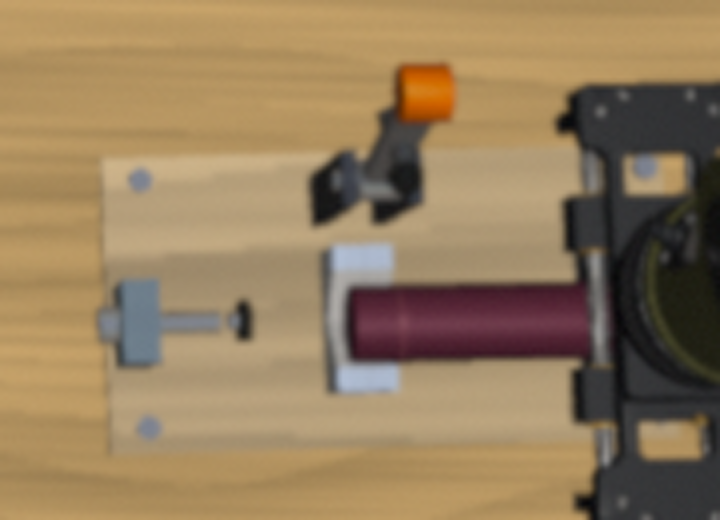

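```bash
python3 - <<'E'
from h import *
im,c=load('w3')
print(onz(c,[(403,108),(403,46)],.049), J(36,50,49),J(36,80,49))
print(onz(c,[(239,108),(239,46)],.012))
# blank axis in view, at z=TCP+.013
hsv=cv2.cvtColor(im,cv2.COLOR_RGB2HSV)
m=((hsv[...,0]>155)|(hsv[...,0]<3))&(hsv[...,1]>80)&(hsv[...,2]<180)
for v in (60,120,180,240):
    xs=np.nonzero(m[v,230:400])[0]+230
    o,d=ray(c,[(xs.min()-.5,v),(xs.max()+.5,v)]); d/=np.linalg.norm(d,axis=1)[:,None]; b=d.sum(0)
    ang=np.arccos(d[0]@d[1])/2; dist=.018/np.sin(ang)
    print(v,(o+b/np.linalg.norm(b)*dist).round(4))
E
```

```text
[[ 0.51032226 -0.1637934   0.049     ]
 [ 0.50807677 -0.13235012  0.049     ]] [ 0.51081739 -0.16249869  0.049     ] [ 0.50952778 -0.13252643  0.049     ]
[[ 0.41363489 -0.16383769  0.012     ]
 [ 0.41411952 -0.12669287  0.012     ]]
60 [ 0.4646 -0.1548  0.1243]
120 [ 0.4655 -0.1746  0.1232]
180 [ 0.4661 -0.1955  0.1254]
240 [ 0.4669 -0.2182  0.1241]
```

Call:
play_rows --pt "0 9.8 -12.7 0 0.006 0.009 -0.013" --pt "0 0 0 15 0 0 0" --pt "0 0 0 20 0 0 0" --pt "0 0 0 15 0 0 0" --pt "0 0 0 5 0 0 0" --pt "0 0 0 0 0 0 0" --pt "0 0 0 0 0 0 0" --pt "0 0 0 0 0 0 0"

```text
clock: 9.35
tool_pos: [0.4835, -0.2325, 0.0609]
eef_rot: [1.0, 0.022, 0.005, 0.001]
contact_force: [-0.9, -0.5, -1.4]
opening: 0.4
```

```bash
python3 - <<'E'
from h import *
rep(J(0,-20,37.5),np.degrees(.043))
E
```

```text
t 9.35 pos [ 0.4835 -0.2325  0.0609] th 2.57 F [-0.93 -0.51 -1.42] op 35.2 q7 -0.36
shift [-6.   1.2 23.3]
turn [ 0.0021 -0.0097  0.0018]
```

Call:
play_rows --pt "0 -6 1.2 0 0.002 -0.01 0.002" --pt "0 0 0 5 0 0 0" --pt "0 0 0 5 0 0 0" --pt "0 0 0 3 0 0 0" --pt "0 0 0 0 0 0 0" --pt "0 0 0 0 0 0 0" --pt "0 0 0 0 0 0 0" --pt "0 0 0 0 0 0 0"

```text
clock: 10.35
tool_pos: [0.4775, -0.2343, 0.0474]
eef_rot: [1.0, 0.021, 0.0, 0.0]
contact_force: [0.5, 0.1, -1.1]
opening: 0.402
```

```bash
python3 - <<'E'
from h import *
rep(J(0,-20,37.5),np.degrees(.043))
E
```

```text
t 10.35 pos [ 0.4775 -0.2343  0.0474] th 2.43 F [ 0.47  0.09 -1.09] op 35.4 q7 -0.38
shift [ 0.3 -0.3  9.9]
turn [ 0.0003 -0.0001 -0.0006]
```

Aligned. Now lower gently, watching the force.

Call:
play_rows --pt "0 0 0 2.5 0 0 0" --pt "0 0 0 2.5 0 0 0" --pt "0 0 0 1 0 0 0" --pt "0 0 0 1 0 0 0" --pt "0 0 0 0 0 0 0" --pt "0 0 0 0 0 0 0" --pt "0 0 0 0 0 0 0" --pt "0 0 0 0 0 0 0"

```text
clock: 11.35
tool_pos: [0.4776, -0.2344, 0.04]
eef_rot: [1.0, 0.021, 0.0, 0.0]
contact_force: [-0.5, 0.4, -1.3]
opening: 0.403
```

```bash
python3 - <<'E'
from h import *
rep(J(0,-20,37.5),np.degrees(.043))
E
```

```text
t 11.35 pos [ 0.4776 -0.2344  0.04  ] th 2.43 F [-0.47  0.36 -1.32] op 35.5 q7 -0.39
shift [ 0.2 -0.4  2.5]
turn [ 0.0004 -0.0004 -0.0006]
```

Call:
play_rows --pt "0 0 0 1 0 0 0" --pt "0 0 0 1 0 0 0" --pt "0 0 0 1 0 0 0" --pt "0 0 0 0 0 0 0" --pt "0 0 0 0 0 0 0" --pt "0 0 0 0 0 0 0" --pt "0 0 0 0 0 0 0" --pt "0 0 0 0 0 0 0"

```text
clock: 12.35
tool_pos: [0.4777, -0.2345, 0.0384]
eef_rot: [1.0, 0.021, 0.0, 0.001]
contact_force: [-1.1, -0.1, 0.6]
opening: 0.403
```

```bash
python3 - <<'E'
from h import *
rep(J(0,-20,37.5),np.degrees(.043))
E
```

```text
t 12.35 pos [ 0.4777 -0.2345  0.0384] th 2.36 F [-1.05 -0.07  0.57] op 35.5 q7 -0.39
shift [ 0.2 -0.5  0.9]
turn [ 0.0016 -0.0009 -0.0017]
```

Call:
play_rows --pt "0 0 0 1.5 0 0 0" --pt "0 0 0 1.5 0 0 0" --pt "0 0 0 1.5 0 0 0" --pt "0 0 0 1.5 0 0 0" --pt "0 0 0 0 0 0 0" --pt "0.46 0 0 0 0 0 0" --pt "0.46 0 0 0 0 0 0" --pt "0.46 0 0 0 0 0 0"

```text
clock: 13.35
tool_pos: [0.4781, -0.2346, 0.0381]
eef_rot: [1.0, 0.021, 0.002, 0.003]
contact_force: [0.6, 0.2, 0.0]
opening: 0.46
```

```bash
python3 - <<'E'
from h import *
rep(J(0,-20,37.5),np.degrees(.043))
E
```

```text
t 13.35 pos [ 0.4781 -0.2346  0.0381] th 2.37 F [0.62 0.18 0.04] op 40.5 q7 -0.4
shift [-0.2 -0.6  0.6]
turn [ 0.0062 -0.0035 -0.0017]
```

Call:
play_rows --pt "0.65 0 0 0 0 0 0" --pt "0.65 0 0 0 0 0 0" --pt "0.65 0 0 -10 0 0 0" --pt "0.65 0 0 -30 0 0 0" --pt "0.65 0 0 -40 0 0 0" --pt "0.65 0 20 -20 0 0 0" --pt "0.5 0 50 0 0 0 0" --pt "0.2 0 45 0 0 0 0"

```text
clock: 14.35
tool_pos: [0.4845, -0.3467, 0.146]
eef_rot: [1.0, 0.026, 0.003, 0.002]
contact_force: [0.2, 0.6, -0.5]
opening: 0.445
```

```bash
python3 - <<'E'
from h import *
rep(J(0,-170,130),np.degrees(.043))
im,c=snap('top','t4'); cv2.imwrite('pics/t4c.png',cv2.resize(im[215:345,330:510],None,fx=4,fy=4,interpolation=cv2.INTER_CUBIC)[:,:,::-1])
im,c=snap('scene','s4'); cv2.imwrite('pics/s4c.png',cv2.resize(im[180:340,110:300],None,fx=4,fy=4,interpolation=cv2.INTER_CUBIC)[:,:,::-1])
E
```

```text
t 14.35 pos [ 0.4845 -0.3467  0.146 ] th 2.98 F [ 0.19  0.62 -0.47] op 39.1 q7 0.01
shift [-2.2 37.  16.2]
turn [ 0.0044 -0.0054  0.0089]
```

View pics/t4c.png

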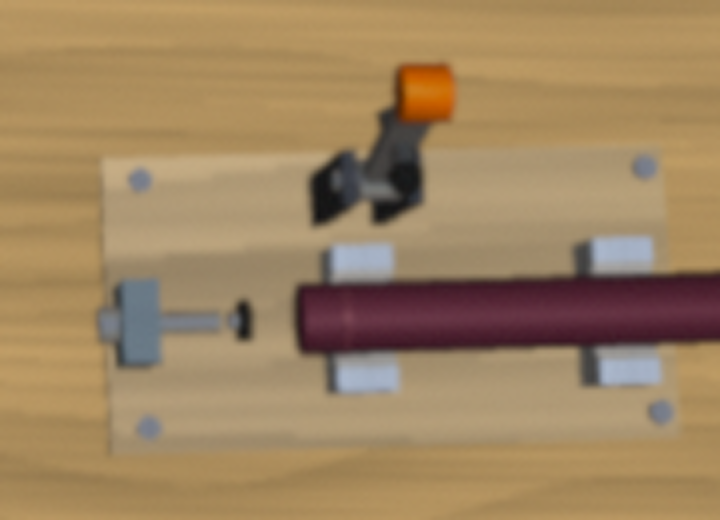

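View pics/s4c.png

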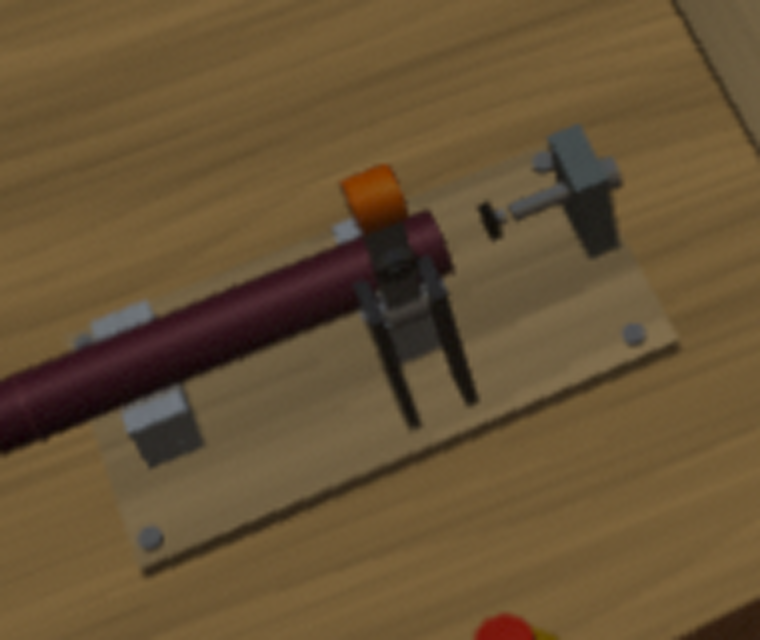

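Call:
play_rows --pt "0 -2 42 0 0.004 -0.005 0.009" --pt "0 0 0 20 0 0 0" --pt "0 0 0 30 0 0 0" --pt "0 0 0 30 0 0 0" --pt "0 0 0 20 0 0 0" --pt "0 0 0 5 0 0 0" --pt "0 0 0 0 0 0 0" --pt "0 0 0 0 0 0 0"

```text
clock: 15.45
tool_pos: [0.4855, -0.3894, 0.0411]
eef_rot: [1.0, 0.019, 0.002, 0.0]
contact_force: [0.2, 0.9, 0.1]
opening: 0.006
```

```bash
python3 - <<'E'
from h import *
rep(J(0,-160,35),np.degrees(.043))
im,c=load('t4')
print(onz(c,[(404.7,294.5)],.060), J(0,100,60),J(0,120,60), onz(c,[(330+250/4,215+320/4)],.0505))
E
```

```text
t 15.45 pos [ 0.4855 -0.3894  0.0411] th 2.18 F [0.25 0.88 0.1 ] op 0.6 q7 -0.01
shift [ -1.1 -15.6   6.1]
turn [ 0.0006 -0.0048 -0.0049]
[[ 0.47216514 -0.11567211  0.06      ]] [ 0.47270132 -0.11409244  0.06      ] [ 0.47184159 -0.09411092  0.06      ] [[ 0.47139567 -0.09317525  0.0505    ]]
```

Call:
play_rows --pt "0 -1 -10 6 0 -0.005 -0.005" --pt "0 0 -6 0 0 0 0" --pt "0 0 -4 0 0 0 0" --pt "0 0 -4 0 0 0 0" --pt "0 0 -4 0 0 0 0" --pt "0 0 -3 0 0 0 0" --pt "0 0 -3 0 0 0 0" --pt "0 0 -3 0 0 0 0"

```text
clock: 16.45
tool_pos: [0.4838, -0.3517, 0.0365]
eef_rot: [1.0, 0.021, 0.001, 0.002]
contact_force: [-0.1, -2.2, -0.2]
opening: 0.008
```

```bash
cat >> h.py <<'E'
def jp():
    s=r.get_state(); a=Ro.from_euler('z',-JP[2]); print('jig pos',(a.apply(s['tool_pos']-[JP[0],JP[1],0])*1000).round(1),'jigF',a.apply(s['contact_force']).round(2),'t',s['clock'])
E
python3 - <<'E'
from h import *
rep(J(0,-150,35),np.degrees(.043)); jp()
E
```

```text
t 16.45 pos [ 0.4838 -0.3517  0.0365] th 2.43 F [-0.07 -2.16 -0.21] op 0.7 q7 -0.1
shift [-0.8 12.1  1.5]
turn [ 0.0038 -0.0021 -0.0007]
jig pos [   0.8 -137.9   36.5] jigF [-0.16 -2.15 -0.21] t 16.45
```

Call:
play_rows --pt "0 0 -2 0 0 0 0" --pt "0 0 -2 0 0 0 0" --pt "0 0 -2 0 0 0 0" --pt "0 0 -1 0 0 0 0" --pt "0 0 -1 0 0 0 0" --pt "0 0 -1 0 0 0 0" --pt "0 0 -1 0 0 0 0" --pt "0 0 -1 0 0 0 0"

```text
clock: 17.45
tool_pos: [0.4832, -0.3415, 0.0366]
eef_rot: [1.0, 0.021, 0.001, 0.003]
contact_force: [0.2, -3.5, 0.8]
opening: 0.006
```

```bash
python3 - <<'E'
from h import *
jp()
E
```

```text
jig pos [   0.8 -127.6   36.6] jigF [ 0.09 -3.49  0.8 ] t 17.45
```

Call:
play_rows --pt "0 0 -1 0 0 0 0" --pt "0 0 -1 0 0 0 0" --pt "0 0 -0.5 0 0 0 0" --pt "0 0 -0.5 0 0 0 0" --pt "0 0 -0.3 0 0 0 0" --pt "0 0 -0.3 0 0 0 0" --pt "0 0 -0.3 0 0 0 0" --pt "0 0 -0.3 0 0 0 0"

```text
clock: 18.45
tool_pos: [0.4829, -0.341, 0.0369]
eef_rot: [1.0, 0.019, 0.001, 0.006]
contact_force: [0.7, -5.0, -0.6]
opening: 0.006
```

```bash
python3 - <<'E'
from h import *
jp()
E
```

```text
jig pos [   0.5 -127.1   36.9] jigF [ 0.51 -5.02 -0.58] t 18.45
```

Call:
play_rows --pt "0 0 -1 0 0 0 0" --pt "0 0 -1 0 0 0 0" --pt "0 0 -1.2 0 0 0 0" --pt "0 0 -1.2 0 0 0 0" --pt "0 0 -1.2 0 0 0 0" --pt "0 0 -1.2 0 0 0 0" --pt "0 0 -1.2 0 0 0 0" --pt "0 0 -1.2 0 0 0 0"

```text
clock: 19.45
tool_pos: [0.4822, -0.3407, 0.0377]
eef_rot: [1.0, 0.017, 0.002, 0.012]
contact_force: [0.7, -6.2, -0.8]
opening: 0.005
```

```bash
python3 - <<'E'
from h import *
jp()
E
```

```text
jig pos [  -0.2 -126.8   37.7] jigF [ 0.47 -6.27 -0.79] t 19.45
```

```bash
python3 - <<'E'
from h import *
rep(J(0,-126.8,36.5),np.degrees(.043))
E
```

```text
t 19.45 pos [ 0.4822 -0.3407  0.0377] th 1.91 F [ 0.74 -6.25 -0.79] op 0.4 q7 -0.17
shift [ 0.2 -0.1  1.2]
turn [ 0.0238 -0.0028 -0.0097]
```

Call:
play_rows --pt "0 0 -2 0.5 0.012 -0.002 -0.005" --pt "0 0 -2.2 0.5 0.01 0 -0.005" --pt "0 0 -2.4 0 0.006 0 0" --pt "0 0 -2.4 0 0.006 0 0" --pt "0 0 -2.4 0 0.006 0 0" --pt "0 0 -2.4 0 0.006 0 0" --pt "0 0 -2.4 0 0.006 0 0" --pt "0 0 -2.4 0 0.006 0 0"

```text
clock: 20.45
tool_pos: [0.4814, -0.3397, 0.0381]
eef_rot: [1.0, 0.016, 0.001, -0.006]
contact_force: [1.0, -8.5, -2.6]
opening: 0.003
```

```bash
python3 - <<'E'
from h import *
jp(); rep()
E
```

```text
jig pos [  -1.  -125.8   38.1] jigF [ 0.61 -8.56 -2.59] t 20.45
t 20.45 pos [ 0.4814 -0.3397  0.0381] th 1.83 F [ 0.98 -8.53 -2.59] op 0.3 q7 -0.12
turn [-0.0113 -0.0027  0.    ]
```

Call:
play_rows --pt "0 0 -2 0 0 0 0" --pt "0 0 -1.6 0 0 0 0" --pt "0 0 -1.2 0 0 0 0" --pt "0 0 -0.9 0 0 0 0" --pt "0 0 -0.6 0 0 0 0" --pt "0 0 -0.3 0 0 0 0" --pt "0 0 0 0 0 0 0" --pt "0 0 0 0 0 0 0"

```text
clock: 21.45
tool_pos: [0.4811, -0.3408, 0.0385]
eef_rot: [1.0, 0.014, 0.002, -0.0]
contact_force: [0.8, -4.4, -0.2]
opening: 0.004
```

```bash
python3 - <<'E'
from h import *
jp(); rep()
E
```

```text
jig pos [  -1.4 -126.9   38.5] jigF [ 0.62 -4.39 -0.24] t 21.45
t 21.45 pos [ 0.4811 -0.3408  0.0385] th 1.57 F [ 0.81 -4.36 -0.24] op 0.4 q7 -0.14
turn [-0.0007 -0.0038  0.    ]
```

Call:
play_rows --pt "0 0 0.2 0 0 0 0" --pt "0 0 0.3 0 0 0 0" --pt "0 0 0.4 0 0 0 0" --pt "0 0 0.4 0 0 0 0" --pt "0 0 0.4 0 0 0 0" --pt "0 0 0.4 0 0 0 0" --pt "0 0 0.4 0 0 0 0" --pt "0 0 0.4 0 0 0 0"

```text
clock: 22.45
tool_pos: [0.4813, -0.3414, 0.0383]
eef_rot: [1.0, 0.014, 0.002, -0.002]
contact_force: [0.3, -1.8, -0.6]
opening: 0.006
```

```bash
python3 - <<'E'
from h import *
jp(); rep()
E
```

```text
jig pos [  -1.2 -127.5   38.3] jigF [ 0.21 -1.84 -0.62] t 22.45
t 22.45 pos [ 0.4813 -0.3414  0.0383] th 1.65 F [ 0.29 -1.83 -0.62] op 0.5 q7 -0.13
turn [-0.0041 -0.0038  0.    ]
```

Call:
play_rows --pt "0 0 0.6 0 0 0 0" --pt "0 0 0.6 0 0 0 0" --pt "0 0 0.8 0 0 0 0" --pt "0 0 1 0 0 0 0" --pt "0 0 2 0 0 0 0" --pt "0 0 10 0 0 0 0" --pt "0 0 20 0 0 0 0" --pt "0 0 25 -10 0 0 0"

```text
clock: 23.45
tool_pos: [0.4833, -0.3984, 0.0473]
eef_rot: [1.0, 0.017, 0.001, -0.005]
contact_force: [0.6, 0.9, -0.8]
opening: 0.003
```

```bash
python3 - <<'E'
from h import *
jp(); rep()
im,c=snap('top','t5'); cv2.imwrite('pics/t5c.png',cv2.resize(im[215:345,330:510],None,fx=4,fy=4,interpolation=cv2.INTER_CUBIC)[:,:,::-1])
E
```

```text
jig pos [  -1.6 -184.5   47.3] jigF [ 0.68  0.87 -0.77] t 23.45
t 23.45 pos [ 0.4833 -0.3984  0.0473] th 2.0 F [ 0.64  0.89 -0.77] op 0.2 q7 0.03
turn [-0.011  -0.0018  0.    ]
```

View pics/t5c.png

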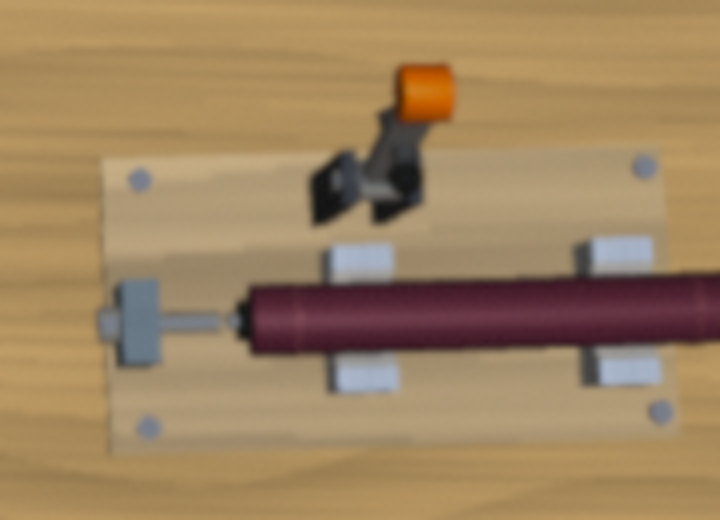

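Call:
play_rows --pt "0 0 0 -30 0 0 0" --pt "0.1 0 0 -30 -0.011 -0.002 0.18" --pt "0.3 0 0 -35 0 0 0.18" --pt "0.5 0 0 -35 0 0 0.18" --pt "0.55 0 0 -35 0 0 0.18" --pt "0.55 0 0 -35 0 0 0.18" --pt "0.55 0 0 -30 0 0 0.18" --pt "0.55 0 0 0 0 0 0.18"

```text
clock: 24.5
tool_pos: [0.4807, -0.4053, 0.2844]
eef_rot: [0.803, -0.596, 0.001, 0.001]
contact_force: [-0.4, -0.3, -0.8]
opening: 0.551
```

```bash
python3 - <<'E'
from h import *
T=J(85.3,65,265);print(T);rep(T,np.degrees(.043)-90)
E
```

```text
[ 0.55942701 -0.14539331  0.265     ]
t 24.5 pos [ 0.4807 -0.4053  0.2844] th -73.24 F [-0.39 -0.29 -0.8 ] op 48.5 q7 -0.86
shift [-226.2 -150.4   18.7]
turn [-0.0005 -0.0032  0.2496]
```

Call:
play_rows --pt "0.55 -45 -30 0 0 0 0" --pt "0.55 -45 -30 0 0 0 0" --pt "0.55 -45 -30 0 0 0 0" --pt "0.55 -45 -30 0 0 0 0" --pt "0.55 -46 -30 0 0 0 0" --pt "0.55 0 0 0 0 0 0.125" --pt "0.55 0 0 0 0 0 0.125" --pt "0.55 0 0 0 0 0 0"

```text
clock: 25.5
tool_pos: [0.5613, -0.137, 0.2822]
eef_rot: [0.718, -0.696, 0.001, 0.001]
contact_force: [-0.4, -0.1, 0.1]
opening: 0.55
```

```bash
python3 - <<'E'
from h import *
T=J(85.3,65,265);rep(T,np.degrees(.043)-90)
snap('wrist','w6')
E
```

```text
t 25.5 pos [ 0.5613 -0.137   0.2822] th -88.14 F [-0.4  -0.12  0.1 ] op 48.4 q7 -1.55
shift [ 8.2  2.2 17.2]
turn [-0.001  -0.003  -0.0106]
```

View pics/w6.png

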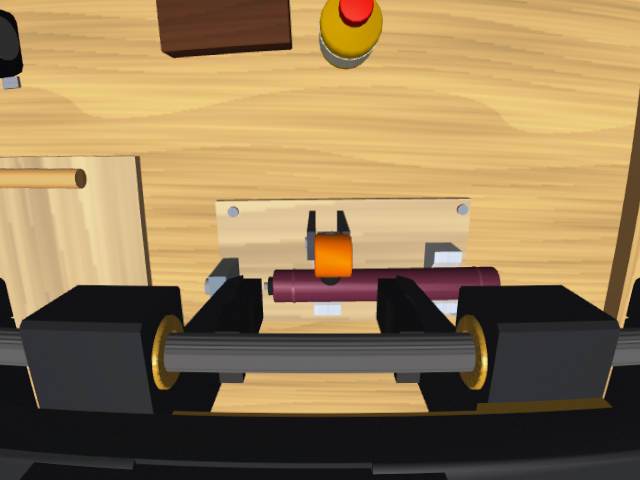

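```bash
python3 - <<'E'
from h import *
im,c=load('w6')
hsv=cv2.cvtColor(im,cv2.COLOR_RGB2HSV)
m=(hsv[...,0]>3)&(hsv[...,0]<18)&(hsv[...,1]>200)&(hsv[...,2]>120)
m[:, :300]=0; m[:,370:]=0; m[:220]=0;m[285:]=0
ys,xs=np.nonzero(m);print(xs.min(),xs.max(),ys.min(),ys.max())
print('cam',ray(c,[(333,255)])[0])
for z in (.20,.2127,.22): print(z,onz(c,[((xs.min()+xs.max())/2,(ys.min()+ys.max())/2)],z))
for a in np.arange(1.6,2.1,.05): print(a.round(2),proj(c,[J(62-115*np.cos(a),65,100+115*np.sin(a))]))
E
```

```text
315 351 236 276
cam [ 0.6253078  -0.13453851  0.4278701 ]
0.2 [[ 0.55317837 -0.14607783  0.2       ]]
0.2127 [[ 0.55719839 -0.1454347   0.2127    ]]
0.22 [[ 0.55950912 -0.14506503  0.22      ]]
1.6 [[333.29713561 284.84366289]]
1.65 [[333.25840724 275.81384685]]
1.7 [[333.19990493 266.55970131]]
1.75 [[333.12170208 257.13892425]]
1.8 [[333.02410305 247.61214637]]
1.85 [[332.90764317 238.04188214]]
1.9 [[332.77308185 228.49140596]]
1.95 [[332.62138899 219.02359806]]
2.0 [[332.45372525 209.69980708]]
2.05 [[332.27141704 200.57877478]]
```

Call:
play_rows --pt "0.55 8 4 0 0 -0.003 -0.011" --pt "0.55 0 0 20 0 0 0" --pt "0.55 0 0 25 0 0 0" --pt "0.55 0 0 20 0 0 0" --pt "0.55 0 0 10 0 0 0" --pt "0.55 0 0 5 0 0 0" --pt "0.55 0 0 0 0 0 0" --pt "0.55 0 0 0 0 0 0"

```text
clock: 26.55
tool_pos: [0.5565, -0.1534, 0.2014]
eef_rot: [0.723, -0.691, 0.002, -0.0]
contact_force: [-1.0, 1.0, -0.3]
opening: 0.552
```

```bash
python3 - <<'E'
from h import *
T=J(83.6,65,194);rep(T,np.degrees(.043)-90)
E
```

```text
t 26.55 pos [ 0.5565 -0.1534  0.2014] th -87.4 F [-0.98  0.97 -0.33] op 48.6 q7 -1.55
shift [-7.9 -1.6  7.4]
turn [-0.0037 -0.0026  0.0024]
```

Call:
play_rows --pt "0.55 -7 -1.6 5 -0.004 -0.003 0" --pt "0.55 0 0 2 0 0 0" --pt "0.4 0 0 0 0 0 0" --pt "0.3 0 0 0 0 0 0" --pt "0 0 0 0 0 0 0" --pt "0 0 0 0 0 0 0" --pt "0 0 0 0 0 0 0" --pt "0 0 0 0 0 0 0" --grip_force 12

```text
clock: 27.55
tool_pos: [0.5587, -0.1452, 0.1949]
eef_rot: [0.723, -0.691, 0.0, -0.001]
contact_force: [-0.2, 0.6, -1.4]
opening: 0.25
```

```bash
python3 - <<'E'
from h import *
T=J(83.6,65,194);rep(T,np.degrees(.043)-90);jp()
E
```

```text
t 27.55 pos [ 0.5587 -0.1452  0.1949] th -87.36 F [-0.17  0.63 -1.37] op 22.0 q7 -1.56
shift [0.2 1.  0.9]
turn [-0.0015  0.0007  0.0032]
jig pos [ 84.6  65.2 194.9] jigF [-0.14  0.64 -1.37] t 27.55
```

Call:
play_rows --pt "0 0 10 -1.5 0 0 0" --pt "0 0 17 -1.5 0 0 0" --pt "0 0 17 0.5 0 0 0" --pt "0 0 17 3 0 0 0" --pt "0 0 16 5 0 0 0" --pt "0 0 8 3.5 0 0 0" --pt "0 0 0 0 0 0 0" --pt "0 0 0 0 0 0 0"

```text
clock: 28.55
tool_pos: [0.4809, -0.1485, 0.1861]
eef_rot: [0.724, -0.69, 0.009, -0.01]
contact_force: [2.0, 0.1, -4.0]
opening: 0.248
```

```bash
cat >> h.py <<'E'
def ang():
    s=r.get_state(); p=Ro.from_euler('z',-JP[2]).apply(s['tool_pos']-[JP[0],JP[1],0])*1000
    v=p+[0,0,19]-[62,65,100]; print('a',np.arctan2(v[2],-v[0]).round(3),'rad',np.hypot(v[0],v[2]).round(1))
E
python3 - <<'E'
from h import *
rep(None,np.degrees(.043)-90);jp();ang()
E
```

```text
t 28.55 pos [ 0.4809 -0.1485  0.1861] th -87.29 F [ 1.96  0.12 -3.99] op 21.8 q7 -1.56
turn [-0.0264  0.0009  0.0042]
jig pos [  6.7  65.2 186.1] jigF [ 1.97  0.04 -3.99] t 28.55
a 1.086 rad 118.7
```

Call:
play_rows --pt "0 0 12 11 -0.015 0 0.004" --pt "0 0 13 12 -0.011 0 0" --pt "0 0 11 13 0 0 0" --pt "0 0 9 14.5 0 0 0" --pt "0 0 3 6 0 0 0" --pt "0 0 0 0 0 0 0" --pt "0 0 0 0 0 0 0" --pt "0 0 0 0 0 0 0"

```text
clock: 29.55
tool_pos: [0.4336, -0.1505, 0.1309]
eef_rot: [0.723, -0.691, 0.001, -0.0]
contact_force: [2.5, 0.2, -4.2]
opening: 0.246
```

```bash
python3 - <<'E'
from h import *
rep(None,np.degrees(.043)-90);jp();ang()
E
```

```text
t 29.55 pos [ 0.4336 -0.1505  0.1309] th -87.44 F [ 2.47  0.22 -4.16] op 21.6 q7 -1.6
turn [-0.0023 -0.0013  0.0017]
jig pos [-40.6  65.3 130.9] jigF [ 2.48  0.11 -4.16] t 29.55
a 0.452 rad 114.1
```

Call:
play_rows --pt "0 0 4.5 11 0 0 0" --pt "0 0 3.5 11 0 0 0" --pt "0 0 1.5 6 0 0 0" --pt "0 0 0 0 0 0 0" --pt "0 0 0 0 0 0 0" --pt "0 0 0 0 0 0 0" --pt "0 0 0 0 0 0 0" --pt "0 0 0 0 0 0 0"

```text
clock: 30.55
tool_pos: [0.4258, -0.1509, 0.104]
eef_rot: [0.723, -0.691, 0.003, -0.002]
contact_force: [2.1, 0.4, -4.1]
opening: 0.252
```

```bash
python3 - <<'E'
from h import *
rep(None,np.degrees(.043)-90);jp();ang()
im,c=snap('scene','s7'); cv2.imwrite('pics/s7c.png',cv2.resize(im[180:340,110:300],None,fx=4,fy=4,interpolation=cv2.INTER_CUBIC)[:,:,::-1])
E
```

```text
t 30.55 pos [ 0.4258 -0.1509  0.104 ] th -87.42 F [ 2.07  0.4  -4.13] op 22.1 q7 -1.62
turn [-0.0059 -0.0017  0.002 ]
jig pos [-48.5  65.2 104. ] jigF [ 2.09  0.31 -4.13] t 30.55
a 0.205 rad 112.8
```

View pics/s7c.png

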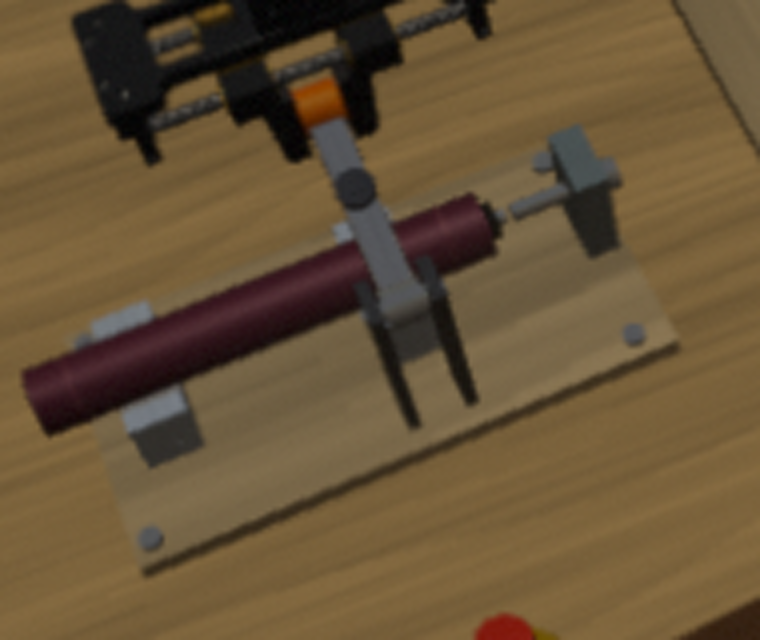

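Call:
play_rows --pt "0 0 0.5 2 -0.006 0 0" --pt "0 0 0.4 2 0 0 0" --pt "0 0 0.4 2 0 0 0" --pt "0 0 0.4 2 0 0 0" --pt "0 0 0.3 2 0 0 0" --pt "0 0 0.3 2 0 0 0" --pt "0 0 0.3 2 0 0 0" --pt "0 0 0.3 2 0 0 0" --grip_force 25

```text
clock: 31.6
tool_pos: [0.4242, -0.151, 0.0883]
eef_rot: [0.723, -0.691, 0.002, -0.0]
contact_force: [1.7, 0.5, 4.8]
opening: 0.248
```

```bash
python3 - <<'E'
from h import *
rep(None,np.degrees(.043)-90);jp();ang()
E
```

```text
t 31.6 pos [ 0.4242 -0.151   0.0883] th -87.4 F [1.72 0.47 4.83] op 21.8 q7 -1.63
turn [-0.0035 -0.0025  0.0024]
jig pos [-50.1  65.2  88.3] jigF [1.74 0.39 4.83] t 31.6
a 0.065 rad 112.3
```

Call:
play_rows --pt "0 0 0 1.2 -0.003 0 0" --pt "0 0 0 1.2 0 0 0" --pt "0 0 0 1 0 0 0" --pt "0 0 0 1 0 0 0" --pt "0 0 0 1 0 0 0" --pt "0 0 0 1 0 0 0" --pt "0 0 0 1 0 0 0" --pt "0 0 0 1 0 0 0"

```text
clock: 32.6
tool_pos: [0.4242, -0.151, 0.0793]
eef_rot: [0.723, -0.691, 0.001, 0.001]
contact_force: [1.2, 0.9, 3.8]
opening: 0.245
```

```bash
python3 - <<'E'
from h import *
rep(None,np.degrees(.043)-90);jp();ang()
E
```

```text
t 32.6 pos [ 0.4242 -0.151   0.0793] th -87.4 F [1.22 0.94 3.79] op 21.6 q7 -1.63
turn [-0.0003 -0.0025  0.0024]
jig pos [-50.1  65.2  79.3] jigF [1.26 0.88 3.79] t 32.6
a -0.016 rad 112.1
```

Call:
play_rows --pt "0 0 0 0.8 0 0 0" --pt "0 0 0 0.8 0 0 0" --pt "0 0 0 0.8 0 0 0" --pt "0 0 0 0.8 0 0 0" --pt "0 0 0 0.8 0 0 0" --pt "0 0 0 0.3 0 0 0" --pt "0 0 0 0.3 0 0 0" --pt "0 0 0 0.3 0 0 0"

```text
clock: 33.6
tool_pos: [0.4245, -0.151, 0.0741]
eef_rot: [0.723, -0.691, 0.001, 0.0]
contact_force: [1.0, 1.2, 4.5]
opening: 0.249
```

```bash
python3 - <<'E'
from h import *
rep(None,np.degrees(.043)-90);jp();ang()
E
```

```text
t 33.6 pos [ 0.4245 -0.151   0.0741] th -87.39 F [1.03 1.19 4.46] op 21.9 q7 -1.63
turn [-0.0011 -0.0025  0.0025]
jig pos [-49.7  65.2  74.1] jigF [1.08 1.14 4.46] t 33.6
a -0.062 rad 111.9
```

Call:
play_rows --pt "0 0 0 0.7 0 0 0" --pt "0 0 0 0.7 0 0 0" --pt "0 0 0 0.7 0 0 0" --pt "0 0 0 0.7 0 0 0" --pt "0 0 0 0.5 0 0 0" --pt "0 0 0 0.3 0 0 0" --pt "0 0 0 0.3 0 0 0" --pt "0 0 0 0.3 0 0 0"

```text
clock: 34.6
tool_pos: [0.4249, -0.151, 0.0717]
eef_rot: [0.723, -0.691, 0.002, 0.0]
contact_force: [1.8, 0.4, 7.8]
opening: 0.248
```

```bash
python3 - <<'E'
from h import *
rep(None,np.degrees(.043)-90);jp();ang()
E
```

```text
t 34.6 pos [ 0.4249 -0.151   0.0717] th -87.38 F [1.82 0.41 7.76] op 21.8 q7 -1.63
turn [-0.0033 -0.0035  0.0028]
jig pos [-49.4  65.2  71.7] jigF [1.83 0.33 7.76] t 34.6
a -0.083 rad 111.8
```

Call:
play_rows --pt "0 0 0 0.7 0 0 0" --pt "0 0 0 0.8 0 0 0" --pt "0 0 0 0.9 0 0 0" --pt "0 0 0 0.9 0 0 0" --pt "0 0 0 0.9 0 0 0" --pt "0 0 0 0.9 0 0 0" --pt "0 0 0 0.9 0 0 0" --pt "0 0 0 0.9 0 0 0"

```text
clock: 35.6
tool_pos: [0.4252, -0.151, 0.0689]
eef_rot: [0.723, -0.691, 0.005, -0.001]
contact_force: [0.3, 1.5, 12.0]
opening: 0.245
```

```bash
python3 - <<'E'
from h import *
rep(None,np.degrees(.043)-90);jp();ang()
E
```

```text
t 35.6 pos [ 0.4252 -0.151   0.0689] th -87.36 F [ 0.28  1.52 12.  ] op 21.5 q7 -1.64
turn [-0.0078 -0.0056  0.0031]
jig pos [-49.   65.1  68.9] jigF [ 0.34  1.51 12.  ] t 35.6
a -0.108 rad 111.7
```

Call:
play_rows --pt "0 0 0 0.6 0 0 0" --pt "0 0 0 0.3 0 0 0" --pt "0 0 0 0 0 0 0" --pt "0 0 0 0 0 0 0" --pt "0 0 0 -0.1 0 0 0" --pt "0 0 0 -0.1 0 0 0" --pt "0 0 0 -0.1 0 0 0" --pt "0 0 0 -0.1 0 0 0"

```text
clock: 36.6
tool_pos: [0.4252, -0.151, 0.0695]
eef_rot: [0.723, -0.691, 0.005, -0.001]
contact_force: [1.0, 0.7, 3.7]
opening: 0.248
```

```bash
python3 - <<'E'
from h import *
rep(None,np.degrees(.043)-90);jp();ang()
E
```

```text
t 36.6 pos [ 0.4252 -0.151   0.0695] th -87.37 F [0.95 0.69 3.72] op 21.8 q7 -1.64
turn [-0.0087 -0.0061  0.003 ]
jig pos [-49.   65.1  69.5] jigF [0.98 0.65 3.72] t 36.6
a -0.104 rad 111.6
```

Now relax the rest and open slightly.

Call:
play_rows --pt "0 0 0 -0.1 0 0 0" --pt "0 0 0 -0.1 0 0 0" --pt "0 0 0 -0.1 0 0 0" --pt "0.3 0 0 0 0 0 0" --pt "0.4 0 0 0 0 0 0" --pt "0.5 0 0 0 0 0 0" --pt "0.5 0 0 0 0 0 0" --pt "0.5 0 0 0 0 0 0"

```text
clock: 37.6
tool_pos: [0.4211, -0.1517, 0.0687]
eef_rot: [0.723, -0.691, 0.002, 0.002]
contact_force: [-0.8, 0.3, -1.0]
opening: 0.5
```

```bash
python3 - <<'E'
from h import *
rep(None,np.degrees(.043)-90);jp();ang()
E
```

```text
t 37.6 pos [ 0.4211 -0.1517  0.0687] th -87.44 F [-0.83  0.31 -0.96] op 44.0 q7 -1.64
turn [-0.     -0.0061  0.0017]
jig pos [-53.2  64.7  68.7] jigF [-0.82  0.35 -0.96] t 37.6
a -0.106 rad 115.8
```

Call:
play_rows --pt "0.5 0 0 -5 0 0 0" --pt "0.5 0 0 -15 0 0 0" --pt "0.5 0 0 -30 0 0 0" --pt "0.5 0 0 -40 0 0 0" --pt "0.5 0 0 -40 0 0 0" --pt "0.5 0 20 -30 0 0 0" --pt "0.5 0 20 0 0 0 0" --pt "0.5 -40 10 0 0 0 0"

```text
clock: 38.6
tool_pos: [0.3687, -0.1148, 0.236]
eef_rot: [0.721, -0.693, 0.004, 0.002]
contact_force: [1.4, 1.5, 1.0]
opening: 0.501
```

```bash
python3 - <<'E'
from h import *
rep();jp()
im,c=snap('top','t8'); cv2.imwrite('pics/t8c.png',cv2.resize(im[215:345,330:510],None,fx=4,fy=4,interpolation=cv2.INTER_CUBIC)[:,:,::-1])
im,c=snap('scene','s8'); cv2.imwrite('pics/s8c.png',cv2.resize(im[180:340,110:300],None,fx=4,fy=4,interpolation=cv2.INTER_CUBIC)[:,:,::-1])
E
```

```text
t 38.6 pos [ 0.3687 -0.1148  0.236 ] th -87.75 F [1.39 1.46 1.05] op 44.1 q7 -1.61
turn [-0.003  -0.0093  0.    ]
jig pos [-103.9  103.8  236. ] jigF [1.45 1.4  1.05] t 38.6
```

View pics/t8c.png

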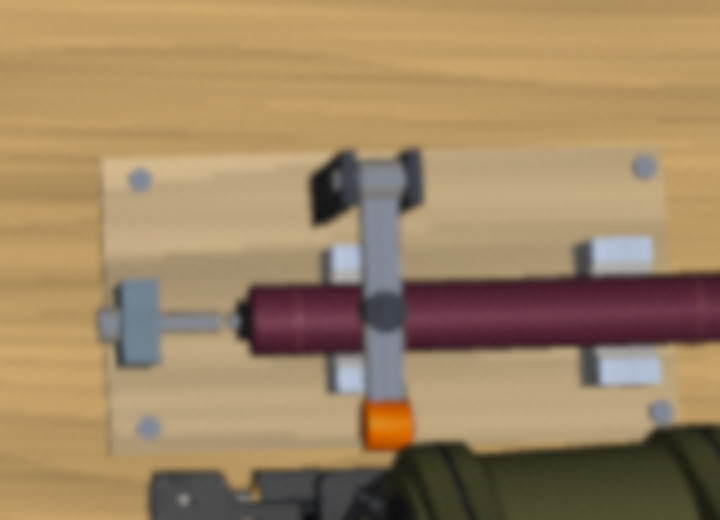

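View pics/s8c.png

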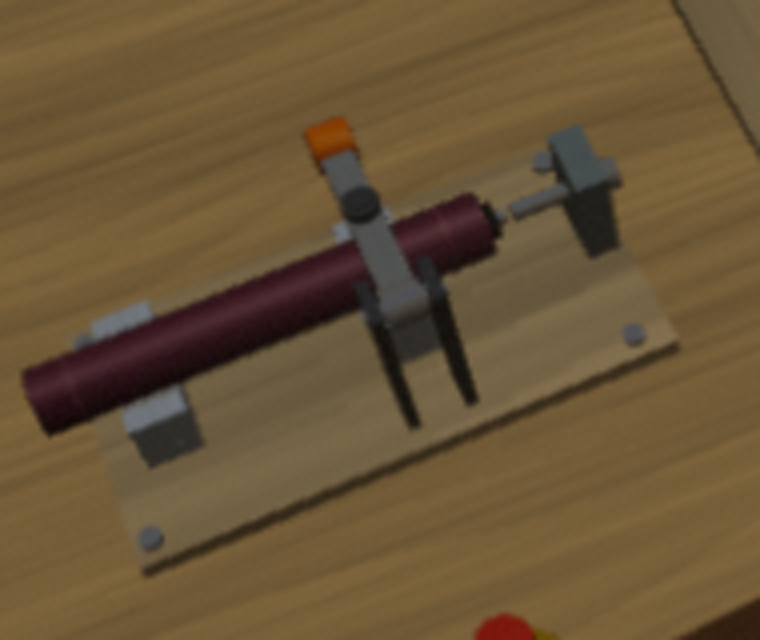

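The top crop shows the strap down across the blank, its end still on the tip (250,320), and the handle at (388,425). I'll let the arm settle, then hand in.

Call:
play_rows --pt "0.5 0 0 0 0 0 0" --pt "0.5 0 0 0 0 0 0" --pt "0.5 0 0 0 0 0 0" --pt "0.5 0 0 0 0 0 0" --pt "0.5 0 0 0 0 0 0" --pt "0.5 0 0 0 0 0 0" --pt "0.5 0 0 0 0 0 0" --pt "0.5 0 0 0 0 0 0"

```text
clock: 39.7
tool_pos: [0.3685, -0.1121, 0.2359]
eef_rot: [0.724, -0.69, 0.003, 0.002]
contact_force: [-0.6, -0.0, 0.3]
opening: 0.5
```

```bash
python3 - <<'E'
from h import *
a,_=load('s8'); b,c=snap('scene','s9')
d=np.abs(a.astype(int)-b).max(2)[180:340,110:300]; print('diff px in jig area',(d>40).sum())
rep(); print(r.finish_job())
E
```

```text
diff px in jig area 0
t 39.75 pos [ 0.3685 -0.1121  0.236 ] th -87.25 F [ 0.34 -0.08  0.57] op 43.9 q7 -1.61
turn [-0.001  -0.0077  0.    ]
the job is handed in; nothing more can be done
None
```

The blank is clamped in both V-blocks with its end against the stop tip, and I handed the job in at 39.8 s, with the gripper clear of everything.

- **Laying the blank:** I gripped it at its centre and lowered it until it bottomed in both V-blocks. Camera views show it seated in both.
- **Push to the stop:** I pushed with closed fingers on the end face up to about 8.5 N. Sliding friction was about 2 N, so the tip carried roughly 6 N. I then let go slowly, and the last contact reading before backing away was 1.8 N.
- **Clamping:** I pinched the handle, swung the strap over and felt the foot touch a little below level. I pressed to 12 N at the handle, eased off and released.
- **Last checks:** The top and scene views show the strap down on the blank and the blank's end still on the tip. The jig area did not change over the last second.

I could not measure the force left on the tip or under the foot after letting go. Those rest on the readings taken while pushing. None of the checks failed or disagreed.

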